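# Gather the nuts in the tote's pouring corner

### The job

One hexagon nut has been left lying on the worktop: put it into the parts tote with the other three and let go of it. Then take the tote by its bar handle, lift it well clear of the worktop (about 10 cm), and tilt it by about 30 degrees towards the corner with the pouring lip, so that all four nuts slide together into that corner and none falls out. Finish while holding the tote still in the air like that, tilted, with the nuts gathered in the lip corner; do not put it down, and leave the loupe, the grommet jar and the relay undisturbed.

Things in the scene. Friction and masses are not known exactly. Their poses are not given: they have to be found in the camera images.
- tote: Open black tote, grey floor, loose, about 0.3 kg, 200 mm (its x) by 140 mm (its y). Origin: centre of its underside, z up. Floor 4 mm thick, slick (loose nuts slide from roughly 10 degrees of tilt); walls 3 mm thick, 40 mm high. A rigid bar handle runs along its x over the middle (y = 0), leaving an opening 60 mm wide on either side. Yaw varies widely, lip corner away from the robot or to a side.
- tote_lip_corner (a point): Inner floor point right in the corner with the pouring lip, at (97, 67, 4) mm in the tote's frame; axes as the tote's. At this corner the walls drop to 22 mm high over 34 mm each way, and a 44 mm wide black lip sloping upwards sticks out along the diagonal to about 20 mm beyond the corner.
- tote_grip (a point): Middle of the aluminium bar handle, at (0, 0, 58) mm in the tote's frame, about above the centre of mass; axes as the tote's. The bar runs from end to end along x, is 14 mm thick (pinch it along y) and 16 mm high, from 50 to 66 mm above the underside, on a 30 mm wide upright at each end.
- nut_0: One of the three nuts already in the tote: steel hexagon nut, 22 mm across flats, 25 mm across corners, 12 mm high, 30 g, lying flat. Origin: centre of its underside, z up; two opposite flats face along its x and -x (others every 60 degrees). At the start it lies loose on the tote's floor.
- nut_1: One of the three nuts already in the tote: steel hexagon nut, 22 mm across flats, 25 mm across corners, 12 mm high, 30 g, lying flat. Origin: centre of its underside, z up; two opposite flats face along its x and -x (others every 60 degrees). At the start it lies loose on the tote's floor.
- nut_2: One of the three nuts already in the tote: steel hexagon nut, 22 mm across flats, 25 mm across corners, 12 mm high, 30 g, lying flat. Origin: centre of its underside, z up; two opposite flats face along its x and -x (others every 60 degrees). At the start it lies loose on the tote's floor.
- nut_stray: The nut left out: steel hexagon nut, 22 mm across flats, 25 mm across corners, 12 mm high, 30 g, lying flat. Origin: centre of its underside, z up; two opposite flats face along its x and -x (others every 60 degrees). At the start it lies loose on the open worktop to the right of the tote.
- loupe: Bystander to be left alone, loose: black stand loupe, a waisted round eyepiece 41 mm across, 34 mm high. Origin: centre of its underside.
- grommet_jar: Bystander to be left alone, loose: clear round jar with a black lid, 50 mm across, 43 mm high. Origin: centre of its underside.
- relay: Bystander to be left alone, loose: relay module, a white block 35 x 28 mm and 22 mm high with a smaller amber cap on top to 26 mm. Origin: centre of its underside.

How it is judged:
By the outcome, as a careful person would: the job done as asked, in the order asked, and still so for the second after the job is handed in, while the arm keeps its last pose, push and grip.
It also fails if it takes over 48 s, if anything falls off the work surface, if the arm or the gripper's body presses on something with over 40 N, if the wrist force passes 120 N, or if a joint passes its speed limit or range.

### The arm

A 6-joint arm with a two-finger parallel gripper is mounted at the origin on a cart in front of the work surface, level with it; the furniture and walls round the work are solid. World frame = base frame: x ahead of the robot, y to its left, z up, the work surface at z = 0. Lengths are in m, angles in rad, forces in N, time in s.
With the tool pointing down it reaches from about 0.4 to 0.825 m from the base axis. Payload 7 kg.
Tool frame: the origin (TCP) lies on the centre line of the jaws, within the pads' length; the fingertips stand tip_reach ahead of it and the grasp point (between the pads) is the TCP (tip_reach is the distance from the TCP to the fingertips, in m); z points along the fingers, y is the line along which they close (so a half turn about z gives the same grasp; the last joint's range is limited). The gripper opens to 88 mm and grips with 3 to 60 N. Pads are 19 mm wide; open, the fingers measure 130 mm over their backs; the gripper's body (78 mm by 193 mm) begins 47 mm behind the grasp point.
Start: joints at [-0.859, 0.359, 0.012, 0, -1.224, -0.288], TCP at [0.278, -0.615, 0.246] pointing down, gripper open.
Joint ranges: [-3.07, 3.07], [-1.43, 2.12], [-1.02, 1.25], [-3.03, 1.67], [-3.05, -0], [-3.03, 3.03]. Speed limits (rad/s): [2.39, 2.39, 3.01, 3.14, 3.14, 3.14].

### API

Orientations are given as [roll, pitch, yaw] about the fixed x, y, z axes, in that order (R = Rz(yaw) Ry(pitch) Rx(roll)).
In Python, from station import get_state, grab_frame, calibration, job_done, find_in, mark_of, tip_reach gives the robot as it stands.
- The arm moves only by the shell command python3 -m handwheel 'ROWS' [OPENING] [FORCE]. ROWS is JSON, a list of rows, each an object with "delta_pos": the shift along the world's x, y, z in units of 30 mm (1.0 is 30 mm), a list of three; "dr": the turn, a rotation vector about the world's x, y, z in degrees, a list of three. In form: [{"delta_pos": [tx, ty, tz], "dr": [rx, ry, rz]}, ...]. A call has 1 to 10 rows; each row shifts and turns the commanded pose from where the row before left it; what a row does not reach is not made up. A row lasts 1/10 s, in which the tool goes at most 50 mm and 8.59 degrees, less where a joint would pass 70% of its speed; a pose out of reach is approached as far as the arm can. A call is refused whole if a number of a shift passes 1 or a number of a turn 8.59, either way. A call with a gripper value outside its range is refused whole. OPENING is the closure, from -1 (fully open) to 1 (shut), set as the call begins (- or left out, the last holds). The fingers move at their own pace and stop on an object; FORCE is the grip in N (left out, the last holds). Time passes only in rows, so rows that do not move let the fingers close. It gives the time, the measured TCP pose, the force, the opening and the grip force at its end, in the units of the state.
- get_state(): the state, without advancing time (a new reading comes with each control period).
- grab_frame(name): name is "side" or "top" or "wrist"; returns the picture (480x640x3 uint8, red, green, blue); there is no depth.
- calibration(name): a dict with "fx", "fy", "cx", "cy" (pixels), "k1" (the pictures are not rectified: a ray, as slopes to the right and down, at radius r is drawn at 1 + k1 r^2 times it, then the intrinsics apply), "extrinsics" (4x4, takes a point from world to camera coordinates). Camera axes: x right, y down, z forward; pixel columns grow to the right and rows downward; lengths in m; the calibration is good to about 2 mm. A picture is of the moment at which its call begins: read the wrist's pose just before it. calibration takes no time and is no camera call; for the wrist camera it gives the pose at the moment of the call.
- job_done(): hands the job in; it is judged then, once.
Trained networks look in the newest picture that a camera, given by its name, has taken for a name from the list of things; names that differ only in an ending like _2 or _b are one class to them, and where a whole thing is asked for, a point or a joint stands for the part that bears it (a point fixed in the world has none). Each returns a list of dicts, best first, with "conf" (0 to 1); they miss things now and then, are a little off and sometimes report something else, mostly with a low value. They report only what shows in the picture. A call takes as long as a camera call.
- find_in(camera, query): "location" ([column, row] in pixels, amid what is visible of it).
- mark_of(camera, query): "location" ([column, row] in pixels: a listed point, or the origin of a listed thing).
The state is a dict: "t": time; "q": joint angles; "qd": joint speeds; "joint_efforts": joint torques, N m; "eef_pos": TCP position; "ee_rot": TCP orientation; "force": force on the tool from outside, world axes, zero at the start; "moment": the same for the moment, N m; "width": finger opening in m; "gripper_force": force on a finger pad.
Only numpy, scipy, OpenCV 4.12 (cv2) and the standard library are available. Lean on these libraries where they do the work, as an engineer would, in place of code of your own. Each camera call takes 0.05 s, during which the arm holds its last target. There are 200 camera calls.

## Working session

There is one attempt and no reset: what is moved stays moved. The work goes in short steps, Python scripts to look and compute and a shell command to move; the robot and the scene stay as the last step left them, time stands still between calls to the robot, and variables do not carry over. Pictures are saved under pics/ and viewed, at most 10 in all, crops included, and the job is handed in when it is done.

```bash
mkdir -p pics; cat > h.py <<'E'
import numpy as np, cv2
from station import *
def K(c): 
    return np.array([[c["fx"],0,c["cx"]],[0,c["fy"],c["cy"]],[0,0,1.]]), np.array([c["k1"],0,0,0,0.])
def ray(c,p):
    k,d=K(c); u=cv2.undistortPoints(np.array([[p]],float),k,d).ravel()
    E=np.array(c["extrinsics"]); R=E[:3,:3]; o=-R.T@E[:3,3]; return o,R.T@np.array([u[0],u[1],1])
def onz(c,p,z):
    o,d=ray(c,p); return o+d*(z-o[2])/d[2]
def save(n,im): cv2.imwrite("pics/"+n,im[:,:,::-1])
E
python3 - <<'E'
from h import *
np.set_printoptions(precision=4,suppress=True)
s=get_state();print(s["t"],s["eef_pos"],s["ee_rot"],s["width"],tip_reach if not callable(tip_reach) else tip_reach())
ims=[]
for n in("top","side"):
    c=calibration(n);im=grab_frame(n);save(n+"0.png",im)
    for q,z in(("tote_grip",.058),("tote_lip_corner",.004),("tote",0),("nut_stray",.0),("loupe",0),("grommet_jar",0),("relay",0)):
        for r in mark_of(n,q)[:4 if "nut" in q else 1]: print(n,q,r["conf"],np.array(r["location"]),onz(c,r["location"],z))
print(get_state()["t"])
E
```

```text
0.0 [ 0.2774 -0.6149  0.2446] [ 3.1399 -0.0002 -2.7179] 0.08735409039421586 0.019
top tote_grip 0.93 [258.3 238.9] [0.4995 0.1091 0.058 ]
top tote_lip_corner 0.65 [215.2 210.2] [0.5653 0.2161 0.004 ]
top tote 0.9 [258.8 238.1] [0.5045 0.114  0.    ]
top nut_stray 0.64 [433.8 249.9] [ 0.489  -0.2898  0.    ]
top nut_stray 0.15 [149.5 210.8] [0.5602 0.3706 0.    ]
top loupe 0.6 [470.7 208.8] [ 0.5875 -0.3768  0.    ]
top grommet_jar 0.9 [158.5 267.3] [0.4305 0.3429 0.    ]
top relay 0.54 [151.4 207.3] [0.5685 0.3665 0.    ]
side loupe 0.51 [417.3 335.7] [ 0.5796 -0.3993  0.    ]
side grommet_jar 0.49 [267.4 213.1] [0.4141 0.3501 0.    ]
0.8
```

View pics/top0.png

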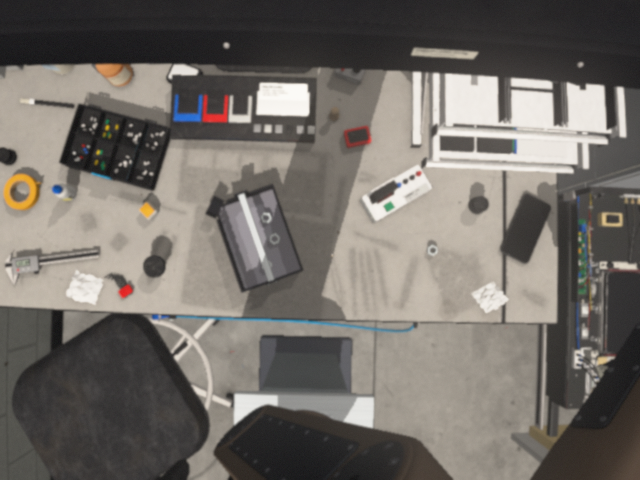

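View pics/side0.png

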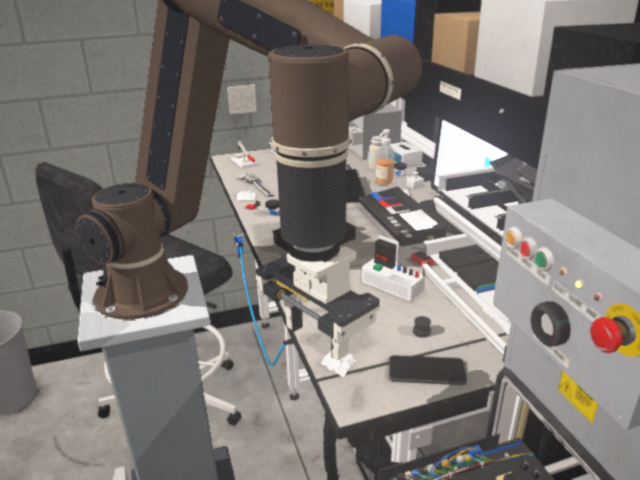

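The top view shows the tote near (258,238) with its bar along (242,195)–(275,278) and the lip at (215,208), so its yaw is about 22°. The stray nut is at (433,250), well clear of the loupe at (478,205). In the side view the arm hides the tote. Next I'll go above the nut.

```bash
python3 -m handwheel '[{"delta_pos":[0.64,0.98,-0.25],"dr":[0,0,0]},{"delta_pos":[0.64,0.98,-0.25],"dr":[0,0,0]},{"delta_pos":[0.64,0.98,-0.25],"dr":[0,0,0]},{"delta_pos":[0.64,0.98,-0.25],"dr":[0,0,0]},{"delta_pos":[0.64,0.98,-0.25],"dr":[0,0,0]},{"delta_pos":[0.64,0.98,-0.25],"dr":[0,0,0]},{"delta_pos":[0.64,0.98,-0.25],"dr":[0,0,0]},{"delta_pos":[0.64,0.98,-0.25],"dr":[0,0,0]},{"delta_pos":[0.64,0.98,-0.25],"dr":[0,0,0]},{"delta_pos":[0.64,0.98,-0.25],"dr":[0,0,0]}]'
python3 -m handwheel '[{"delta_pos":[0.64,0.98,-0.25],"dr":[0,0,0]},{"delta_pos":[0,0,0],"dr":[0,0,0]},{"delta_pos":[0,0,0],"dr":[0,0,0]}]'
python3 - <<'E'
from h import *
s=get_state();print(s["t"],s["eef_pos"],s["ee_rot"])
c=calibration("wrist");im=grab_frame("wrist");save("w1.png",im)
for r in mark_of("wrist","nut_stray"): print(r,onz(c,r["location"],0))
E
```

```text
t: 1.8
eef_pos: [0.4703, -0.32, 0.1706]
ee_rot: [-3.141, 0.0, -2.718]
force: [0.6, -0.8, 0.9]
width: 0.0877
gripper_force: 0.0
t: 2.1
eef_pos: [0.4892, -0.2912, 0.163]
ee_rot: [3.142, -0.0, -2.716]
force: [-0.4, -0.2, -0.4]
width: 0.0876
gripper_force: 0.0
2.1 [ 0.4891666  -0.29118288  0.16301963] [ 3.14154124e+00 -2.76145087e-04 -2.71578351e+00]
{'location': [331.7, 225.4], 'conf': 0.8} [ 0.48809875 -0.28373994  0.        ]
```

View pics/w1.png

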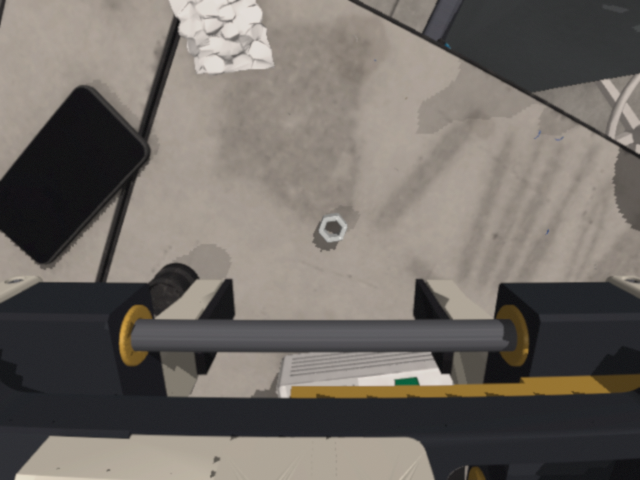

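The nut shows at (333,229), and the loupe at (175,285) is well to the side. I'll fit the nut's top hexagon for its position and flat direction.

```bash
python3 - <<'E'
from h import *
im=cv2.imread("pics/w1.png");c=calibration("wrist")
g=cv2.cvtColor(im,cv2.COLOR_BGR2GRAY)[200:260,300:365]
cv2.imwrite("pics/crop.png",cv2.resize(im[200:260,300:365],None,fx=8,fy=8,interpolation=cv2.INTER_CUBIC))
for th in (165,180,195):
    m=(g>th).astype(np.uint8); ct=max(cv2.findContours(m,0,1)[0],key=cv2.contourArea)
    P=np.array([onz(c,(p[0][0]+300,p[0][1]+200),.012)[:2] for p in ct])
    hull=cv2.convexHull((P*1000).astype(np.float32)).reshape(-1,2)
    # width as function of direction
    A=np.deg2rad(np.arange(0,180,2)); w=np.array([np.ptp(hull@[np.cos(a),np.sin(a)]) for a in A])
    f=w.reshape(3,30).mean(0);k=f.argmin()
    ctr=(hull.max(0)+hull.min(0))/2
    print(th,len(ct),ctr,"flat normal deg",2*k,f.min(),f.max())
E
```

```text
165 74 [ 486.9378  -284.17642] flat normal deg 36 21.280187413806647 23.0460405447639
180 68 [ 486.87976 -284.33038] flat normal deg 34 20.18200735505846 21.804956602407316
195 4 [ 491.9093  -275.86023] flat normal deg 24 1.081770425993568 1.1186423323503807
```

View pics/crop.png

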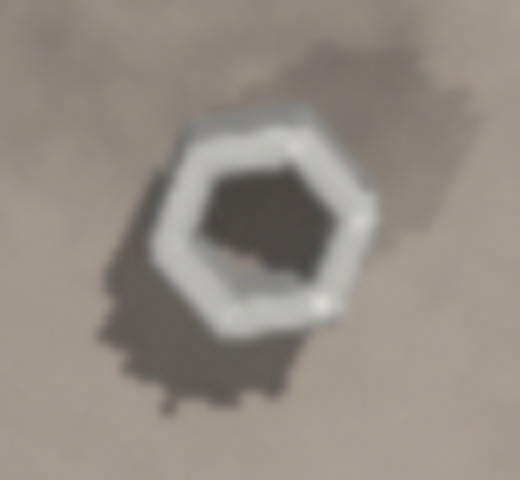

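The crop shows a clear hexagon. Its centre is at (0.487,-0.284) with flat normals at 35°, 95° and 155°, so I'll turn -19° and descend.

```bash
python3 -m handwheel '[{"delta_pos":[-0.07,0.23,-0.9],"dr":[0,0,-6.3]},{"delta_pos":[0,0,-1],"dr":[0,0,-6.3]},{"delta_pos":[0,0,-1],"dr":[0,0,-6.4]},{"delta_pos":[0,0,-0.9],"dr":[0,0,0]},{"delta_pos":[0,0,-0.6],"dr":[0,0,0]},{"delta_pos":[0,0,-0.35],"dr":[0,0,0]},{"delta_pos":[0,0,0],"dr":[0,0,0]},{"delta_pos":[0,0,0],"dr":[0,0,0]}]'
python3 -m handwheel '[{"delta_pos":[0,0,0],"dr":[0,0,0]},{"delta_pos":[0,0,0],"dr":[0,0,0]},{"delta_pos":[0,0,0],"dr":[0,0,0]},{"delta_pos":[0,0,0],"dr":[0,0,0]},{"delta_pos":[0,0,0],"dr":[0,0,0]},{"delta_pos":[0,0,0],"dr":[0,0,0]},{"delta_pos":[0,0,0],"dr":[0,0,0]},{"delta_pos":[0,0,0],"dr":[0,0,0]}]' 1 25
```

```text
t: 3.0
eef_pos: [0.4868, -0.2857, 0.021]
ee_rot: [-3.141, 0.001, -3.05]
force: [-0.3, -0.2, 0.8]
width: 0.0879
gripper_force: 0.0
t: 3.8
eef_pos: [0.4866, -0.2849, 0.0205]
ee_rot: [3.142, -0.0, -3.049]
force: [-0.7, -0.6, 0.3]
width: 0.029
gripper_force: 0.0
```

```bash
python3 -m handwheel '[{"delta_pos":[0,0,0],"dr":[0,0,0]},{"delta_pos":[0,0,0],"dr":[0,0,0]},{"delta_pos":[0,0,0],"dr":[0,0,0]},{"delta_pos":[0,0,0.3],"dr":[0,0,0]},{"delta_pos":[0,0,0.9],"dr":[0,0,0]},{"delta_pos":[0,0,1],"dr":[0,0,0]},{"delta_pos":[0,0,1],"dr":[0,0,0]},{"delta_pos":[0,0,1],"dr":[0,0,0]},{"delta_pos":[0,0,1],"dr":[0,0,0]},{"delta_pos":[0,0,0],"dr":[0,0,0]}]'
```

```text
t: 4.8
eef_pos: [0.4889, -0.2859, 0.1819]
ee_rot: [-3.138, 0.007, -3.049]
force: [0.4, -0.7, -0.6]
width: 0.0217
gripper_force: 25.0
```

Gripped (21.7 mm, 25 N). I'll carry it to above the +y opening of the tote and turn the closing line along the tote's x.

```bash
python3 -m handwheel '[{"delta_pos":[0,0.6,0],"dr":[0,0,-4]},{"delta_pos":[0,0.95,0],"dr":[0,0,-5]},{"delta_pos":[0,0.95,0],"dr":[0,0,-5]},{"delta_pos":[0,0.95,0],"dr":[0,0,-5]},{"delta_pos":[0,0.95,0],"dr":[0,0,-5]},{"delta_pos":[0,0.95,0],"dr":[0,0,-5]},{"delta_pos":[0,0.95,0],"dr":[0,0,-5]},{"delta_pos":[0,0.95,0],"dr":[0,0,-5]},{"delta_pos":[0,0.95,0],"dr":[0,0,-5]},{"delta_pos":[0,0.95,0],"dr":[0,0,-5]}]'
python3 -m handwheel '[{"delta_pos":[0.05,0.95,0],"dr":[0,0,-5]},{"delta_pos":[0.05,0.95,0],"dr":[0,0,-5]},{"delta_pos":[0.05,0.95,0],"dr":[0,0,-5]},{"delta_pos":[0.05,0.95,0],"dr":[0,0,-5]},{"delta_pos":[0.05,0.95,0],"dr":[0,0,-4]},{"delta_pos":[0,0.65,0],"dr":[0,0,0]},{"delta_pos":[0,0,0],"dr":[0,0,0]},{"delta_pos":[0,0,0],"dr":[0,0,0]}]'
python3 - <<'E'
from h import *
s=get_state();print(s["t"],s["eef_pos"],s["ee_rot"])
c=calibration("wrist");im=grab_frame("wrist");save("w2.png",im)
for q,z in(("tote_grip",.058),("tote_lip_corner",.004),("tote",0),("nut_0",.004)):
  for r in mark_of("wrist",q): print(q,r,onz(c,r["location"],z))
E
```

```text
t: 5.8
eef_pos: [0.4863, -0.0094, 0.1768]
ee_rot: [3.141, 0.0, 2.375]
force: [0.6, 0.3, -0.6]
width: 0.0216
gripper_force: 25.0
t: 6.6
eef_pos: [0.5219, 0.0898, 0.1678]
ee_rot: [3.124, -0.124, 2.055]
force: [-0.2, 0.6, 0.4]
width: 0.022
gripper_force: 25.0
6.6 [0.52194809 0.08979393 0.16778028] [ 3.12389692 -0.12398966  2.05517591]
tote_grip {'location': [311.7, 216.2], 'conf': 0.71} [0.50159714 0.11548518 0.058     ]
tote_lip_corner {'location': [433.6, 148.2], 'conf': 0.75} [0.56926385 0.2106377  0.004     ]
nut_0 {'location': [351.2, 255.3], 'conf': 0.77} [0.55082231 0.09519387 0.004     ]
nut_0 {'location': [238.3, 202.9], 'conf': 0.74} [0.44149999 0.09089419 0.004     ]
nut_0 {'location': [291.3, 245.6], 'conf': 0.58} [0.49942074 0.07842991 0.004     ]
```

View pics/w2.png

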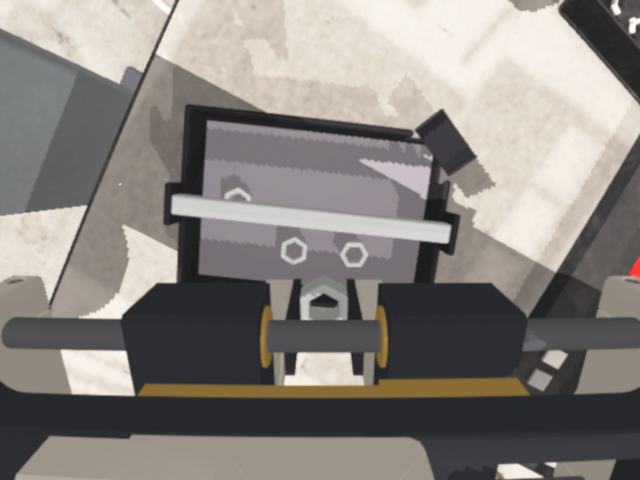

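The picture shows the tote whole: its bar runs (175,205)–(450,232), the lip is at (445,142), and the nuts are at (237,195), (293,250) and (354,254). The arm fell short and tilted, so I'll check the joints.

```bash
python3 - <<'E'
from h import *
s=get_state();print(s["t"],np.round(s["q"],3),np.round(s["qd"],3))
c=calibration("wrist")
for p in ((175,205),(450,232)): print(onz(c,p,.064))
E
```

```text
6.85 [ 0.447  0.204 -0.339 -0.147 -1.018 -3.03 ] [-0.001  0.003  0.002 -0.001  0.001 -0.002]
[0.41249519 0.07871718 0.064     ]
[0.59537286 0.15195035 0.064     ]
```

Joint 6 hit its range, so I'll use the other half-turn (+174°), unwinding first.

```bash
python3 -m handwheel '[{"delta_pos":[0,0,0],"dr":[0,0,8.5]},{"delta_pos":[0,0,0],"dr":[0,0,8.5]},{"delta_pos":[0,0,0],"dr":[0,0,8.5]},{"delta_pos":[0,0,0],"dr":[0,0,8.5]},{"delta_pos":[0,0,0],"dr":[0,0,8.5]},{"delta_pos":[0,0,0],"dr":[0,0,8.5]},{"delta_pos":[0,0,0],"dr":[0,0,8.5]},{"delta_pos":[0,0,0],"dr":[0,0,8.5]},{"delta_pos":[0,0,0],"dr":[0,0,8.5]},{"delta_pos":[0,0,0],"dr":[0,0,8.5]}]'
cat >> h.py <<'E'
from scipy.spatial.transform import Rotation as Ro
def go(pos,rot):
    s=get_state(); d=(np.array(pos)-s["eef_pos"])/.03
    r=(Ro.from_matrix(rot)*Ro.from_euler("xyz",s["ee_rot"]).inv()).as_rotvec(degrees=True)
    print("t",s["t"],"q",np.round(s["q"],2),"units",np.round(d,2),"rotvec",np.round(r,2))
def down(closing): return Ro.from_euler("xyz",[180,0,closing+90],degrees=True).as_matrix()
E
python3 -c "
from h import *
go((.503,.156,.168),down(22-180)); import math
s=get_state();print(s['ee_rot'])
y=s['ee_rot'][2]; go((.503,.156,.168),Ro.from_euler('xyz',[np.pi,0,y]).as_matrix())"
```

```text
t: 7.85
eef_pos: [0.5224, 0.0897, 0.1679]
ee_rot: [3.123, -0.125, -2.74]
force: [-0.3, 1.3, -0.3]
width: 0.0217
gripper_force: 25.0
t 7.85 q [ 0.52  0.26 -0.31 -0.04 -1.12 -1.67] units [-0.65  2.21  0.  ] rotvec [ 6.87 -4.09 88.9 ]
[ 3.12342661 -0.12458966 -2.73952117]
t 7.85 q [ 0.52  0.26 -0.31 -0.04 -1.12 -1.67] units [-0.65  2.21  0.  ] rotvec [ 1.84 -6.98  0.06]
```

```bash
python3 -m handwheel '[{"delta_pos":[0,0,0],"dr":[1.8,-7,0]},{"delta_pos":[-0.1,0.3,0],"dr":[0,0,8.5]},{"delta_pos":[-0.1,0.3,0],"dr":[0,0,8.5]},{"delta_pos":[-0.1,0.3,0],"dr":[0,0,8.5]},{"delta_pos":[-0.1,0.3,0],"dr":[0,0,8.5]},{"delta_pos":[-0.1,0.3,0],"dr":[0,0,8.5]},{"delta_pos":[-0.1,0.3,0],"dr":[0,0,8.5]},{"delta_pos":[-0.05,0.3,0],"dr":[0,0,8.5]},{"delta_pos":[0,0.1,0],"dr":[0,0,8.5]},{"delta_pos":[0,0,0],"dr":[0,0,8.5]}]'
python3 -m handwheel '[{"delta_pos":[0,0,0],"dr":[0,0,8.5]},{"delta_pos":[0,0,0],"dr":[0,0,4]},{"delta_pos":[0,0,0],"dr":[0,0,0]},{"delta_pos":[0,0,0],"dr":[0,0,0]}]'
python3 -c "
from h import *
go((.503,.156,.032),down(22-180))"
```

```text
t: 8.85
eef_pos: [0.5028, 0.1562, 0.168]
ee_rot: [-3.141, 0.0, -1.405]
force: [-0.3, 0.6, 0.0]
width: 0.0217
gripper_force: 25.0
t: 9.25
eef_pos: [0.5028, 0.1557, 0.1679]
ee_rot: [3.142, 0.0, -1.196]
force: [-0.2, -0.5, 0.2]
width: 0.0213
gripper_force: 25.0
t 9.25 q [ 0.67  0.18 -0.42 -0.   -0.97 -0.3 ] units [ 0.01  0.01 -4.53] rotvec [-0.01 -0.01  0.51]
```

```bash
python3 -m handwheel '[{"delta_pos":[0,0,-0.8],"dr":[0,0,0.5]},{"delta_pos":[0,0,-0.9],"dr":[0,0,0]},{"delta_pos":[0,0,-0.9],"dr":[0,0,0]},{"delta_pos":[0,0,-0.8],"dr":[0,0,0]},{"delta_pos":[0,0,-0.6],"dr":[0,0,0]},{"delta_pos":[0,0,-0.4],"dr":[0,0,0]},{"delta_pos":[0,0,-0.23],"dr":[0,0,0]},{"delta_pos":[0,0,0],"dr":[0,0,0]},{"delta_pos":[0,0,0],"dr":[0,0,0]}]'
python3 -m handwheel '[{"delta_pos":[0,0,0],"dr":[0,0,0]},{"delta_pos":[0,0,0],"dr":[0,0,0]},{"delta_pos":[0,0,0],"dr":[0,0,0]},{"delta_pos":[0,0,0],"dr":[0,0,0]}]' 0
```

```text
t: 10.15
eef_pos: [0.5034, 0.1561, 0.0295]
ee_rot: [-3.141, 0.0, -1.185]
force: [0.2, 0.5, -0.5]
width: 0.0218
gripper_force: 25.0
t: 10.55
eef_pos: [0.5031, 0.1559, 0.0293]
ee_rot: [-3.141, 0.0, -1.185]
force: [0.2, -0.1, 0.5]
width: 0.0427
gripper_force: 0.0
```

```bash
python3 -m handwheel '[{"delta_pos":[0,0,0.5],"dr":[0,0,0]},{"delta_pos":[0,0,0.9],"dr":[0,0,0]},{"delta_pos":[0,0,1],"dr":[0,0,0]},{"delta_pos":[0,0,1],"dr":[0,0,8.5]},{"delta_pos":[0,0,0.8],"dr":[0,0,8.5]},{"delta_pos":[0,-0.2,0],"dr":[0,0,8.5]},{"delta_pos":[0,-0.2,0],"dr":[0,0,8.5]},{"delta_pos":[0,-0.2,0],"dr":[0,0,8.5]},{"delta_pos":[0,-0.2,0],"dr":[0,0,8.5]},{"delta_pos":[0,-0.2,0],"dr":[0,0,8.5]}]'
python3 -m handwheel '[{"delta_pos":[0,-0.2,0],"dr":[0,0,8.5]},{"delta_pos":[0,-0.2,0],"dr":[0,0,8.5]},{"delta_pos":[0,0,0],"dr":[0,0,8.5]},{"delta_pos":[0,0,0],"dr":[0,0,5]},{"delta_pos":[0,0,0],"dr":[0,0,0]},{"delta_pos":[0,0,0],"dr":[0,0,0]}]'
python3 - <<'E'
from h import *
c=calibration("wrist");im=grab_frame("wrist");save("w3.png",im)
for q,z in(("tote_grip",.058),("tote_lip_corner",.004),("nut_0",.004)):
  for r in mark_of("wrist",q): print(q,r,onz(c,r["location"],z))
go((.503,.115,.057),down(-68))
E
```

```text
t: 11.55
eef_pos: [0.5028, 0.1255, 0.155]
ee_rot: [3.142, 0.0, -0.14]
force: [-0.3, -0.8, 0.3]
width: 0.044
gripper_force: 0.0
t: 12.15
eef_pos: [0.5029, 0.1138, 0.155]
ee_rot: [3.141, 0.0, 0.383]
force: [-0.1, -0.5, 0.7]
width: 0.0439
gripper_force: 0.0
tote_grip {'location': [322.3, 246.8], 'conf': 0.94} [0.50313117 0.11496335 0.058     ]
nut_0 {'location': [361.0, 183.3], 'conf': 0.74} [0.54883629 0.09961567 0.004     ]
nut_0 {'location': [361.1, 241.9], 'conf': 0.65} [0.50317272 0.07952992 0.004     ]
nut_0 {'location': [321.4, 298.6], 'conf': 0.53} [0.44122341 0.09110264 0.004     ]
t 12.35 q [ 0.6   0.18 -0.46  0.   -0.93  1.35] units [ 0.    0.04 -3.26] rotvec [ 0.02 -0.01 -0.05]
```

View pics/w3.png

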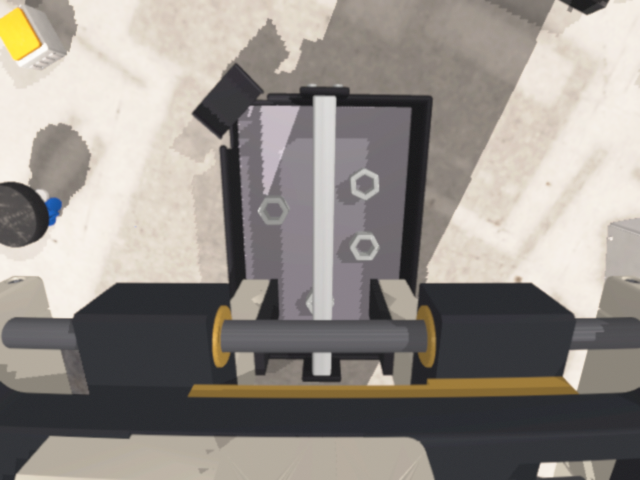

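The stray nut is at (274,210) inside the tote, with the others at (364,184), (364,246) and (318,302). The bar is vertical at column 323, so it is centred and aligned between the fingers. I'll descend and grip.

```bash
python3 -m handwheel '[{"delta_pos":[0,0.04,-0.7],"dr":[0,0,0]},{"delta_pos":[0,0,-0.8],"dr":[0,0,0]},{"delta_pos":[0,0,-0.7],"dr":[0,0,0]},{"delta_pos":[0,0,-0.5],"dr":[0,0,0]},{"delta_pos":[0,0,-0.36],"dr":[0,0,0]},{"delta_pos":[0,0,-0.2],"dr":[0,0,0]},{"delta_pos":[0,0,0],"dr":[0,0,0]},{"delta_pos":[0,0,0],"dr":[0,0,0]}]'
python3 -m handwheel '[{"delta_pos":[0,0,0],"dr":[0,0,0]},{"delta_pos":[0,0,0],"dr":[0,0,0]},{"delta_pos":[0,0,0],"dr":[0,0,0]},{"delta_pos":[0,0,0],"dr":[0,0,0]},{"delta_pos":[0,0,0],"dr":[0,0,0]},{"delta_pos":[0,0,0],"dr":[0,0,0]},{"delta_pos":[0,0,0],"dr":[0,0,0]},{"delta_pos":[0,0,0],"dr":[0,0,0]}]' 1 55
```

```text
t: 13.15
eef_pos: [0.5033, 0.1152, 0.0576]
ee_rot: [3.141, -0.0, 0.386]
force: [-0.3, -0.1, -0.7]
width: 0.0438
gripper_force: 0.0
t: 13.95
eef_pos: [0.503, 0.115, 0.0573]
ee_rot: [3.141, 0.0, 0.386]
force: [-1.7, -1.3, 5.1]
width: 0.0135
gripper_force: 55.0
```

```bash
python3 -m handwheel '[{"delta_pos":[0,0,0.15],"dr":[0,0,0]},{"delta_pos":[0,0,0.3],"dr":[0,0,0]},{"delta_pos":[0,0,0.5],"dr":[0,0,0]},{"delta_pos":[0,0,0.6],"dr":[0,0,0]},{"delta_pos":[0,0,0.7],"dr":[0,0,0]},{"delta_pos":[0,0,0.7],"dr":[0,0,0]},{"delta_pos":[0,0,0.6],"dr":[0,0,0]},{"delta_pos":[0,0,0.4],"dr":[0,0,0]},{"delta_pos":[0,0,0.3],"dr":[0,0,0]},{"delta_pos":[0,0,0.15],"dr":[0,0,0]}]'
python3 -m handwheel '[{"delta_pos":[0,0,0],"dr":[-0.83,0.55,0]},{"delta_pos":[0,0,0],"dr":[-0.83,0.55,0]},{"delta_pos":[0,0,0],"dr":[-0.83,0.55,0]},{"delta_pos":[0,0,0],"dr":[-0.83,0.55,0]},{"delta_pos":[0,0,0],"dr":[-0.83,0.55,0]},{"delta_pos":[0,0,0],"dr":[-0.83,0.55,0]},{"delta_pos":[0,0,0],"dr":[-0.83,0.55,0]},{"delta_pos":[0,0,0],"dr":[-0.83,0.55,0]},{"delta_pos":[0,0,0],"dr":[-0.83,0.55,0]},{"delta_pos":[0,0,0],"dr":[-0.83,0.55,0]}]'
python3 -c "
from h import *
s=get_state();print(s['force'],s['moment'])
c=calibration('wrist');im=grab_frame('wrist');save('w4.png',im)
R=Ro.from_rotvec(30*np.array([-.833,.553,0]),degrees=True).as_matrix()@down(-67.9)
go((.503,.115,.187),R)
for r in mark_of('wrist','tote_lip_corner'): print(r)"
```

```text
t: 14.95
eef_pos: [0.5029, 0.115, 0.1896]
ee_rot: [-3.142, -0.0, 0.386]
force: [-0.2, 0.2, -5.4]
width: 0.0139
gripper_force: 55.0
t: 15.95
eef_pos: [0.503, 0.1151, 0.1891]
ee_rot: [3.042, 0.145, 0.379]
force: [0.2, 0.0, -3.1]
width: 0.0136
gripper_force: 55.0
[ 0.15903831  0.02250179 -3.14437224] [ 0.62977339 -0.37251355  0.0205449 ]
t 16.0 q [ 0.65  0.23 -0.35  0.06 -1.16  1.28] units [-0.   -0.01 -0.06] rotvec [-16.55  10.99  -0.03]
{'location': [193.2, 93.3], 'conf': 0.89}
```

View pics/w4.png

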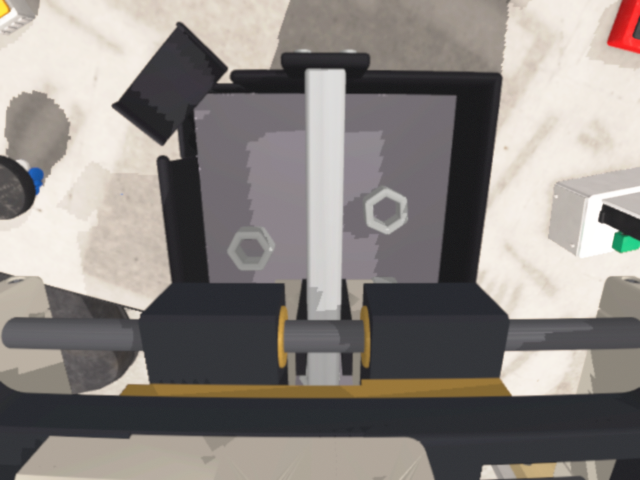

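The tote is held level in the grip, with the lip corner at (190,95). The nuts at (250,248) and (386,211) have not moved yet. I'll keep tilting.

```bash
python3 -m handwheel '[{"delta_pos":[0,0,0],"dr":[-0.83,0.55,0]},{"delta_pos":[0,0,0],"dr":[-0.83,0.55,0]},{"delta_pos":[0,0,0],"dr":[-0.83,0.55,0]},{"delta_pos":[0,0,0],"dr":[-0.83,0.55,0]},{"delta_pos":[0,0,0],"dr":[-0.83,0.55,0]},{"delta_pos":[0,0,0],"dr":[-0.83,0.55,0]},{"delta_pos":[0,0,0],"dr":[-0.83,0.55,0]},{"delta_pos":[0,0,0],"dr":[-0.83,0.55,0]},{"delta_pos":[0,0,0],"dr":[-0.83,0.55,0]},{"delta_pos":[0,0,0],"dr":[-0.83,0.55,0]}]'
python3 -m handwheel '[{"delta_pos":[0,0,0],"dr":[-0.83,0.55,0]},{"delta_pos":[0,0,0],"dr":[-0.83,0.55,0]},{"delta_pos":[0,0,0],"dr":[-0.83,0.55,0]},{"delta_pos":[0,0,0],"dr":[-0.83,0.55,0]},{"delta_pos":[0,0,0],"dr":[-0.83,0.55,0]},{"delta_pos":[0,0,0],"dr":[-0.83,0.55,0]},{"delta_pos":[0,0,0],"dr":[-0.83,0.55,0]},{"delta_pos":[0,0,0],"dr":[-0.83,0.55,0]},{"delta_pos":[0,0,0],"dr":[-0.83,0.55,0]},{"delta_pos":[0,0,0],"dr":[-0.83,0.55,0]}]'
python3 -m handwheel '[{"delta_pos":[0,0,0],"dr":[0,0,0]},{"delta_pos":[0,0,0],"dr":[0,0,0]},{"delta_pos":[0,0,0],"dr":[0,0,0]},{"delta_pos":[0,0,0],"dr":[0,0,0]},{"delta_pos":[0,0,0],"dr":[0,0,0]},{"delta_pos":[0,0,0],"dr":[0,0,0]}]'
python3 -c "
from h import *
c=calibration('wrist');im=grab_frame('wrist');save('w5.png',im)
R=Ro.from_rotvec(30*np.array([-.833,.553,0]),degrees=True).as_matrix()@down(-67.9)
go((.503,.115,.187),R)
for r in mark_of('wrist','nut_0'): print(r)"
```

```text
t: 17.05
eef_pos: [0.5029, 0.115, 0.1891]
ee_rot: [2.939, 0.286, 0.357]
force: [0.3, 0.7, -4.6]
width: 0.0133
gripper_force: 55.0
t: 18.05
eef_pos: [0.503, 0.115, 0.1891]
ee_rot: [2.827, 0.425, 0.318]
force: [0.3, -0.8, -5.1]
width: 0.0135
gripper_force: 55.0
t: 18.65
eef_pos: [0.5029, 0.115, 0.1893]
ee_rot: [2.828, 0.424, 0.318]
force: [0.2, 0.6, -3.8]
width: 0.0136
gripper_force: 55.0
t 18.7 q [ 0.71  0.41 -0.22  0.14 -1.45  1.2 ] units [ 0.    0.   -0.07] rotvec [-0.09  0.08 -0.02]
{'location': [260.4, 133.8], 'conf': 0.9}
{'location': [300.6, 116.1], 'conf': 0.87}
{'location': [222.2, 168.4], 'conf': 0.77}
```

View pics/w5.png

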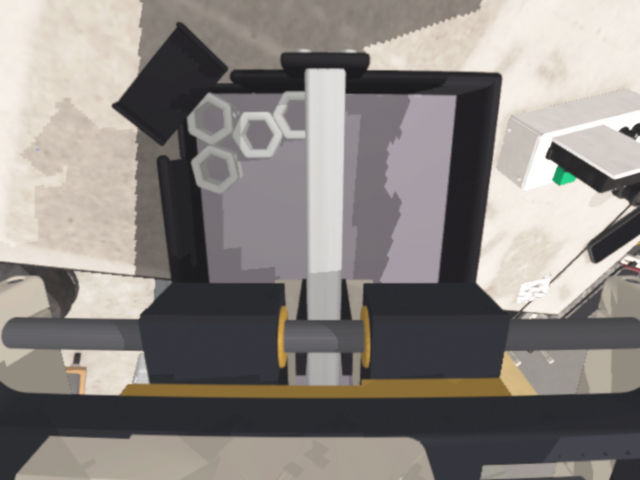

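All four nuts have slid to the lip corner, at (210,118), (216,168), (260,133) and (297,115). The last one lies a little out along the wall, so I'll swing the tilt slightly towards +y and back to settle it closer.

```bash
python3 -m handwheel '[{"delta_pos":[0,0,0],"dr":[-0.5,-1.1,0]},{"delta_pos":[0,0,0],"dr":[-1,-2.2,0]},{"delta_pos":[0,0,0],"dr":[-1,-2.2,0]},{"delta_pos":[0,0,0],"dr":[-1,-2.2,0]},{"delta_pos":[0,0,0],"dr":[-1,-2.2,0]},{"delta_pos":[0,0,0],"dr":[-0.5,-1.1,0]},{"delta_pos":[0,0,0],"dr":[0,0,0]},{"delta_pos":[0,0,0],"dr":[0,0,0]},{"delta_pos":[0,0,0],"dr":[0,0,0]},{"delta_pos":[0,0,0],"dr":[0,0,0]}]'
python3 -m handwheel '[{"delta_pos":[0,0,0],"dr":[0.5,1.1,0]},{"delta_pos":[0,0,0],"dr":[1,2.2,0]},{"delta_pos":[0,0,0],"dr":[1,2.2,0]},{"delta_pos":[0,0,0],"dr":[1,2.2,0]},{"delta_pos":[0,0,0],"dr":[1,2.2,0]},{"delta_pos":[0,0,0],"dr":[0.5,1.1,0]},{"delta_pos":[0,0,0],"dr":[0,0,0]},{"delta_pos":[0,0,0],"dr":[0,0,0]},{"delta_pos":[0,0,0],"dr":[0,0,0]},{"delta_pos":[0,0,0],"dr":[0,0,0]}]'
python3 -c "
from h import *
c=calibration('wrist');im=grab_frame('wrist');save('w6.png',im)
R=Ro.from_rotvec(30*np.array([-.833,.553,0]),degrees=True).as_matrix()@down(-67.9)
go((.503,.115,.187),R)
s=get_state();Rt=Ro.from_euler('xyz',s['ee_rot']).as_matrix()
# tote axes: x=tool x, y=-tool y, z=-tool z
T=Rt@np.diag([1,-1,-1]);o=np.array(s['eef_pos'])-T@[0,0,.0573]
E=np.array(c['extrinsics'])
for p in [(r['location']) for r in mark_of('wrist','nut_0')]:
    a,d=ray(c,p); a=T.T@(a-o);d=T.T@d; print(p,np.round(a+d*(.004-a[2])/d[2],3))"
```

```text
t: 19.75
eef_pos: [0.5031, 0.115, 0.189]
ee_rot: [2.681, 0.265, 0.268]
force: [-0.0, -0.2, -2.9]
width: 0.0137
gripper_force: 55.0
t: 20.75
eef_pos: [0.5027, 0.1151, 0.1892]
ee_rot: [2.828, 0.424, 0.319]
force: [0.3, -0.1, -4.0]
width: 0.0134
gripper_force: 55.0
t 20.8 q [ 0.71  0.41 -0.22  0.14 -1.45  1.2 ] units [ 0.01 -0.   -0.07] rotvec [-0.08  0.09 -0.05]
[301.6, 117.9] [0.084 0.011 0.004]
[260.2, 134.2] [0.076 0.033 0.004]
[220.6, 167.4] [0.059 0.055 0.004]
```

View pics/w6.png

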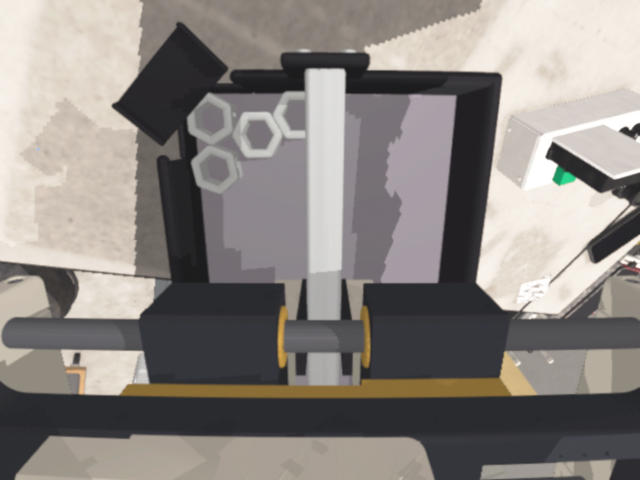

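```bash
python3 -c "
from station import *
job_done()"
```

```text
the job is handed in; nothing more can be done
```

I put the stray nut in the tote, gripped the tote by its bar, lifted it about 13 cm and tilted it 30° towards the lip; all four nuts lie in a touching cluster in that corner, the farthest about 56 mm out along the wall, and I handed it in while holding still, about 21 s in.

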